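# Put the small parts back in their fitted holders

## Robot

A 7-joint arm with a two-finger parallel gripper is mounted at the origin on the work surface; the furniture and walls round the work are solid. World frame = base frame: x ahead of the robot, y to its left, z up, the work surface at z = 0. Lengths are in m, angles in rad, forces in N, time in s.
With the tool pointing down it reaches from about 0.425 to 0.925 m from the base axis. Payload 6.8 kg.
Tool frame: the origin (TCP) lies at the very end of the fingers, on their centre line; the grasp point (between the pads) lies 19 mm behind it; z points along the fingers, y is the line along which they close (so a half turn about z gives the same grasp; the last joint's range is limited). The gripper opens to 85 mm and grips with 20 to 120 N. Pads are 22 mm wide; open, the fingers measure 114 mm over their backs; the gripper's body (76 mm by 85 mm) begins 54 mm behind the grasp point. The pads swing forward as they close: fully open they stand 13 mm farther back than shut.
Start: joints at [-0.108, 0.477, 0.022, 1.555, -0.011, 1.109, -0.083], TCP at [0.675, 0, 0.231] pointing down, gripper open.
Joint ranges: [-2.96, 2.96], [-0.34, 2.1], [-1.41, 1.46], [0.24, 2.44], [-1.37, 4.51], [0.17, 1.92], [-2.96, 2.96]. Speed limits (rad/s): [2.39, 2.39, 3.14, 3.14, 3.14, 3.14, 3.14].

## Interface

Orientations are given as a unit quaternion [w, x, y, z].
In Python, from station import bot gives the robot as it stands.
- The arm moves only by the tool jog_arm, never from a script. Its argument "motion" is a list of rows, each a list of 7 numbers: the turn, a rotation vector about the tool's x, y, z in rad, then the shift along the tool's x, y, z in mm, then the finger opening in mm, from 0 to 85.4. A call has 1 to 10 rows; each row is the pose to reach, as a shift and turn from the pose commanded when the call began, along the tool's axes at that moment; what a row does not reach only later rows make up. A row lasts 1/8 s, in which the tool goes at most 62.5 mm and 10.7 degrees, less where a joint would pass 70% of its speed; a pose out of reach is approached as far as the arm can. A call with a gripper value outside its range is refused whole. The fingers move at their own pace and stop on an object; "grip_force" is the grip in N (left out, the last holds). Time passes only in rows, so rows that repeat a pose let the fingers close. It gives the time, the measured TCP pose, the force, the opening and the grip force at its end, in the units of the state.
- bot.get_obs(): the state, without advancing time (a new reading comes with each control period).
- bot.read_camera(name): name is "scene" or "side" or "wrist"; returns a dict with "pixels" (384x512x3 uint8, red, green, blue), "camera_matrix" (3x3 intrinsics, pixels), "T" (4x4, takes a point from camera to world coordinates); the wrist camera has in their place "tool_from_camera" (4x4, takes a point from camera to tool coordinates, whose origin is the TCP and whose axes are the flange's). Camera axes: x right, y down, z forward; pixel columns grow to the right and rows downward; lengths in m; the calibration is good to about 2 mm. A picture is of the moment at which its call begins: read the wrist's pose just before it. There is no depth.
- bot.hand_in(): hands the job in; it is judged then, once.
Trained networks look in a picture, given as the dict that the camera call returned (one of the last four; its "shot" number tells which), for a name from the list of things; names that differ only in an ending like _2 or _b are one class to them, and where a whole thing is asked for, a point or a joint stands for the part that bears it (a point fixed in the world has none). Each returns a list of dicts, best first, with "score" (0 to 1); they miss things now and then, are a little off and sometimes report something else, mostly with a low value. They report only what shows in the picture. A call takes as long as a camera call. They do not tell look-alikes from the thing itself.
- bot.spot_in(thing, picture): "xy" ([column, row] in pixels, amid what is visible of it).
- bot.tip_of(thing, picture): "xy" ([column, row] in pixels: a listed point, or the origin of a listed thing).
The state is a dict: "t": time; "q": joint angles; "joint_vel": joint speeds; "joint_torque": joint torques, N m; "eef_pos": TCP position; "tool_rot": TCP orientation; "contact_force": force on the tool from outside, world axes, zero at the start; "torque": the same for the moment, N m; "gripper_width": opening from 0.0 (shut) to 1.0 (fully open); "grasp_force": force on a finger pad.
Only numpy, scipy, OpenCV 4.12 (cv2) and the standard library are available. Lean on these libraries where they do the work, as an engineer would, in place of code of your own. Each camera call takes 0.05 s, during which the arm holds its last target. There are 200 camera calls.

## Task

The job is finished and four small things are lying about on the bench: the ball bearing, the empty white reel, the spark plug and the white socket adapter. Put each one into the holder whose recess is marked with its outline, lying flat on the floor of the recess and turned roughly as the outline shows (end for end does not matter), and leave all four there.

Things in the scene. Friction and masses are not known exactly. Their poses are not given: they have to be found in the camera images.
- bearing: Steel ball bearing lying flat: a ring 42 mm in diameter and 12 mm high, with a small bore. Loose, about 0.11 kg. Origin: centre of its underside; z up. Solid to the gripper: take it across the outside diameter.
- reel: Empty white plastic reel lying flat: two round flanges 54 mm in diameter, 20 mm high over all. Loose, about 0.035 kg. Origin: centre of its underside; z up. Take it across the flanges' diameter.
- spark_plug: Spark plug lying on its side, 70 mm long along its own y, 24 mm wide (its x) at the hexagon and 22 mm high; white ceramic 16 mm wide and 18 mm high towards its -y end (y -35 to +2 mm), hexagon at y +2 to +16 mm, threaded end towards +y. Loose, about 0.055 kg. Origin: underside, half way along its length; z up. Take it across its width, for instance on the ceramic next to the hexagon.
- plug_mid (a point): Point on the spark plug's long axis, half way along it: 11 mm above its underside; 15 mm above the bench when the plug lies in its holder. (About the room: at the left a tool rack has rails along x at y 0.42, z 0.49 and 0.89, a post between them at x 0.48 and a multimeter below near x 0.13, y 0.39; an arm that starts between the rails must draw back between them, hand raised level.)
- socket_block: White block-shaped mains socket adapter with small dark holes: 49 mm (its x) by 60 mm (its y) by 33 mm high. Loose, about 0.09 kg. Origin: centre of its underside; z up. Take it across the 49 mm.
- bearing_holder: The smaller round holder. A fixed, mid-grey plastic dish, 8 mm high over all: flat floor 4 mm above the bench, surrounded by a lip 6 mm wide that stands 4 mm above that floor. Recess 58 mm in diameter, outside 70 mm; a black ring of the bearing's true outline (42 mm) is marked on its floor, with a 16 mm grey centre. Origin: centre of its underside, on the bench; z up.
- reel_holder: The larger round holder. A fixed, mid-grey plastic dish, 8 mm high over all: flat floor 4 mm above the bench, surrounded by a lip 6 mm wide that stands 4 mm above that floor. Recess 70 mm in diameter, outside 82 mm; a black disc of the reel's true outline (54 mm) is marked on its floor, with a 12 mm grey centre. Origin: centre of its underside, on the bench; z up.
- plug_holder: The long narrow holder. A fixed, mid-grey plastic dish, 8 mm high over all: flat floor 4 mm above the bench, surrounded by a lip 6 mm wide that stands 4 mm above that floor. Recess 40 mm (its x) by 86 mm (its y), outside 52 by 98 mm; a black silhouette of the spark plug (70 mm along y) is marked on its floor. The plug may lie either way round, along the holder's y. Origin: centre of its underside, on the bench; z up.
- adapter_holder: The wide rectangular holder. A fixed, mid-grey plastic dish, 8 mm high over all: flat floor 4 mm above the bench, surrounded by a lip 6 mm wide that stands 4 mm above that floor. Recess 65 mm (its x) by 76 mm (its y), outside 77 by 88 mm; a black 49 by 60 mm rectangle, the outline of the socket adapter, is marked on its floor. The adapter goes with its 60 mm side along the holder's y, either way round. Origin: centre of its underside, on the bench; z up.
Mind the look-alikes: they are no part of the job. Leave any black or turquoise look-alike of the spark_plug alone.

How it is judged:
By the outcome, as a careful person would: the job done as asked, in the order asked, and still so for the second after the job is handed in, with the robot touching nothing.
It also fails if it takes over 112 s, if anything falls off the work surface, if the arm or the gripper's body presses on something with over 40 N, if the wrist force passes 120 N, or if a joint passes its speed limit or range.

## Working session

There is one attempt and no reset: what is moved stays moved. The work goes in short steps, Python scripts to look and compute and a tool call to move; the robot and the scene stay as the last step left them, time stands still between calls to the robot, and variables do not carry over. Pictures are saved under pics/ and viewed, at most 14 in all, crops included, and the job is handed in when it is done.

Besides the shell and the picture viewer there is one more tool, called after "Request:" in YAML: its name, and indented under it one key for each argument. jog_arm: Moves the arm, as the interface text tells. Its arguments: {"type":"object","properties":{"motion":{"type":"array"},"grip_force":{"type":"number"}},"required":["motion"]}

```bash
mkdir -p pics; ls; cat > h.py <<'E'
import numpy as np, cv2
from scipy.spatial.transform import Rotation as R
from station import bot
def save(p,n): cv2.imwrite('pics/'+n,p['pixels'][:,:,::-1])
def shot(name):
    o=bot.get_obs(); p=bot.read_camera(name)
    if name=='wrist':
        T=np.eye(4);T[:3,:3]=R.from_quat(np.roll(o['tool_rot'],-1)).as_matrix();T[:3,3]=o['eef_pos']
        p['W']=T@np.array(p['tool_from_camera'])
    else: p['W']=np.array(p['T'])
    return p
def w(p,xy,z):
    d=p['W'][:3,:3]@np.linalg.solve(np.array(p['camera_matrix']),[xy[0],xy[1],1]);c=p['W'][:3,3]
    return (c+d*(z-c[2])/d[2])
E
python3 - <<'E'
from h import *
print(bot.get_obs())
for c in ['scene','side','wrist']:
    p=shot(c); save(p,c+'0.png')
    print(c,np.round(p['W'],3).tolist())
    for n,z in [('bearing',.006),('reel',.01),('spark_plug',.011),('socket_block',.016),('bearing_holder',.004),('reel_holder',.004),('plug_holder',.004),('adapter_holder',.004)]:
        print(n,[(np.round(d['xy']),round(d['score'],2),np.round(w(p,d['xy'],z)[:2],3)) for d in bot.spot_in(n,p)[:3]])
E
```

```text
pics
{'t': 0.0, 'q': array([-0.10812685,  0.47782793,  0.02235536,  1.55648733, -0.01150269,
        1.10931168, -0.0831123 ]), 'joint_vel': array([-3.01782324e-04, -3.17512557e-05,  7.08397443e-04,  4.59501751e-04,
       -7.93207305e-04,  5.03609767e-05, -4.56681596e-04]), 'joint_torque': array([-5.45967814e-04, -5.96443820e+01,  1.60769675e+00, -2.81194621e+01,
        1.24063640e-02,  9.39900521e-03,  2.20753498e-05]), 'eef_pos': array([ 6.74382859e-01, -8.18598840e-06,  2.30292227e-01]), 'tool_rot': array([-6.19411883e-04,  7.07099142e-01,  7.07113778e-01, -7.24164687e-04]), 'contact_force': array([-0.63004815, -1.58059615,  0.51701142]), 'torque': array([-0.04841735, -0.01639971,  0.00377074]), 'grasp_force': 0.0, 'gripper_width': 1.0006921721681472}
scene [[0.509, -0.657, 0.556, -0.149], [-0.861, -0.376, 0.343, -0.37], [-0.016, -0.653, -0.757, 0.813], [0.0, 0.0, 0.0, 1.0]]
bearing [(array([258., 146.]), 0.5, array([0.621, 0.078]))]
reel [(array([224., 134.]), 0.71, array([0.608, 0.212])), (array([298., 161.]), 0.56, array([ 0.616, -0.073]))]
spark_plug [(array([308., 300.]), 0
[... 1275 characters left out ...]
.0, 0.0, 0.0, 1.0]]
bearing [(array([220.,  95.]), 0.91, array([0.626, 0.095]))]
reel [(array([209.,   0.]), 0.42, array([0.618, 0.194]))]
spark_plug [(array([222., 314.]), 0.89, array([ 0.616, -0.214])), (array([ 21., 217.]), 0.89, array([ 0.353, -0.059]))]
socket_block [(array([ 77., 111.]), 0.85, array([0.455, 0.076]))]
bearing_holder [(array([226., 224.]), 0.89, array([ 0.627, -0.074])), (array([ 79., 111.]), 0.64, array([0.45 , 0.077]))]
reel_holder [(array([66.,  7.]), 0.95, array([0.454, 0.19 ])), (array([222., 312.]), 0.15, array([ 0.617, -0.216]))]
plug_holder [(array([105., 275.]), 0.66, array([ 0.448, -0.152]))]
adapter_holder [(array([110., 224.]), 0.72, array([ 0.467, -0.073]))]
```

View pics/side0.png

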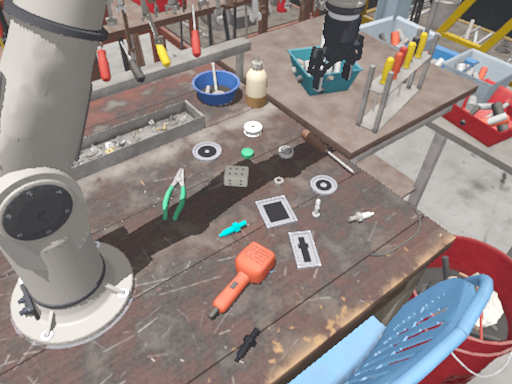

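View pics/wrist0.png

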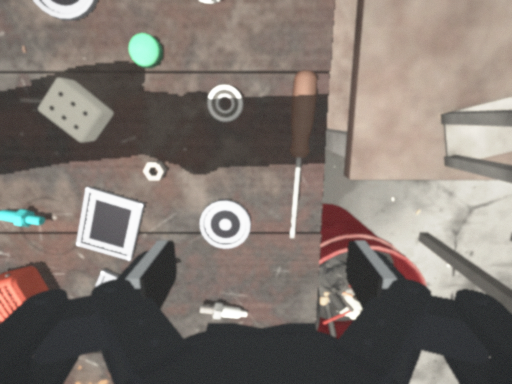

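View pics/scene0.png

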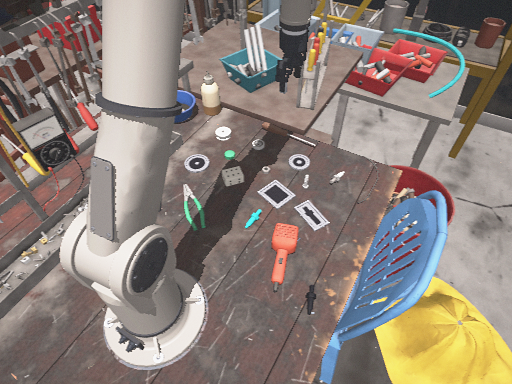

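The white spark plug to take is at side (361,216) / wrist (222,311). Its look-alikes are the turquoise plug at wrist (21,217) and the black one at side (247,345). The small bolt at side (317,208) isn't a plug. The reel is at side (253,129) and the bearing at (286,152). The socket block is at (237,176). I'll move for closer views.

Request:
jog_arm:
  motion:
    - [0,0,0,-30,-40,0,85]
    - [0,0,0,-60,-80,0,85]
    - [0,0,0,-90,-110,0,85]
    - [0,0,0,-110,-130,0,85]
    - [0,0,0,-110,-130,0,85]
    - [0,0,0,-110,-130,0,85]

```text
t: 2.1
eef_pos: [0.5457, -0.1093, 0.2316]
tool_rot: [0.0, 0.707, 0.707, 0.0]
contact_force: [0.3, -0.3, -0.0]
gripper_width: 0.993
grasp_force: 0.0
```

```bash
cat > look.py <<'E'
from h import *
import sys
Z={'bearing':.006,'reel':.01,'spark_plug':.011,'socket_block':.016,'bearing_holder':.004,'reel_holder':.004,'plug_holder':.004,'adapter_holder':.004}
p=shot('wrist'); save(p,sys.argv[1])
print(np.array(p['camera_matrix'])[0])
for n,z in Z.items():
    print(n,[(np.round(d['xy']),round(d['score'],2),np.round(w(p,d['xy'],z)[:2],3)) for d in bot.spot_in(n,p)[:2]])
np.savez('pics/'+sys.argv[1]+'.npz',W=p['W'],camera_matrix=p['camera_matrix'])
E
python3 look.py w1.png
```

```text
[285.53132401   0.         260.83998665]
bearing [(array([336.,   7.]), 0.76, array([0.631, 0.08 ]))]
reel []
spark_plug [(array([311., 244.]), 0.84, array([ 0.615, -0.209])), (array([103., 133.]), 0.68, array([ 0.35 , -0.059]))]
socket_block [(array([186.,  17.]), 0.96, array([0.463, 0.067]))]
bearing_holder [(array([326., 140.]), 0.7, array([ 0.629, -0.069]))]
reel_holder []
plug_holder [(array([192., 231.]), 0.76, array([ 0.45 , -0.193]))]
adapter_holder [(array([199., 141.]), 0.87, array([ 0.467, -0.07 ])), (array([191., 229.]), 0.45, array([ 0.449, -0.19 ]))]
```

View pics/w1.png

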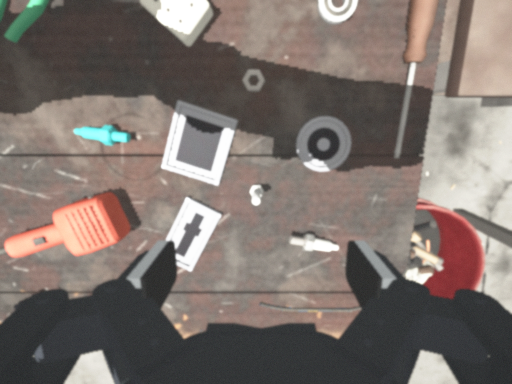

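Request:
jog_arm:
  motion:
    - [0,0,0,50,0,0,85]
    - [0,0,0,100,0,0,85]
    - [0,0,0,150,0,0,85]
    - [0,0,0,200,0,0,85]
    - [0,0,0,210,0,0,85]
    - [0,0,0,210,0,0,85]
    - [0,0,0,210,0,0,85]

```text
t: 3.42
eef_pos: [0.5452, 0.0979, 0.2312]
tool_rot: [0.0, 0.708, 0.706, -0.0]
contact_force: [0.3, -0.1, 0.2]
gripper_width: 0.996
grasp_force: 0.0
```

```bash
python3 look.py w2.png
```

```text
[285.53132401   0.         260.83998665]
bearing [(array([330., 183.]), 0.81, array([0.637, 0.083])), (array([207., 286.]), 0.58, array([ 0.466, -0.072]))]
reel [(array([326.,  66.]), 0.75, array([0.622, 0.224]))]
spark_plug [(array([109., 274.]), 0.56, array([ 0.329, -0.048]))]
socket_block [(array([193., 193.]), 0.81, array([0.457, 0.072]))]
bearing_holder [(array([316., 286.]), 0.66, array([ 0.627, -0.073]))]
reel_holder [(array([184.,  73.]), 0.95, array([0.454, 0.218])), (array([318., 284.]), 0.52, array([ 0.628, -0.07 ]))]
plug_holder [(array([198., 331.]), 0.56, array([ 0.448, -0.152]))]
adapter_holder [(array([206., 284.]), 0.67, array([ 0.465, -0.07 ]))]
```

View pics/w2.png

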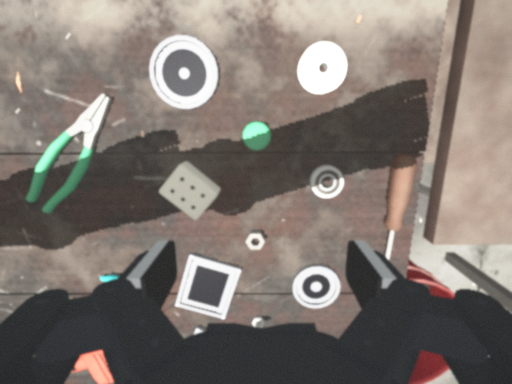

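w2 shows the reel at (322,67), reel holder (184,73), bearing (327,182), block (190,190) and bearing holder (316,286). w1 shows the white plug at (315,242), plug holder (190,233) and adapter holder (199,143). Next is a zoomed montage for the angles.

```bash
python3 - <<'E'
import cv2,numpy as np
a=cv2.imread('pics/w1.png');b=cv2.imread('pics/w2.png')
def c(i,x,y,s=64,k=6,h=48): 
    m=cv2.resize(i[y:y+h,x:x+s],None,fx=k,fy=k,interpolation=cv2.INTER_CUBIC)
    for j in range(0,s,10): cv2.putText(m,str(x+j),(j*k,10),0,.35,(0,255,255),1); cv2.line(m,(j*k,12),(j*k,18),(0,255,255),1)
    for j in range(0,h,10): cv2.putText(m,str(y+j),(0,j*k+4),0,.35,(0,255,255),1)
    return m
A=np.vstack([np.hstack([c(a,155,190,64,6,84//1)[:480],c(a,282,218,64,6,80)]) ]) if 0 else np.hstack([c(a,155,192,66,6,90),c(a,282,218,64,6,90)])
cv2.imwrite('pics/m1.png',A)
B=np.hstack([c(b,153,153,66,6,80),c(a,285,110,0+66,6,80)])
cv2.imwrite('pics/m2.png',B)
E
```

```text
(no output)
```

View pics/m1.png

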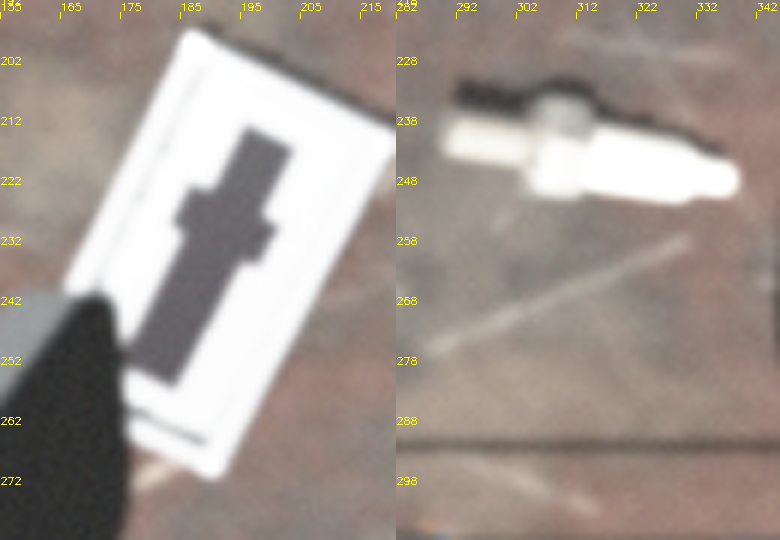

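View pics/m2.png

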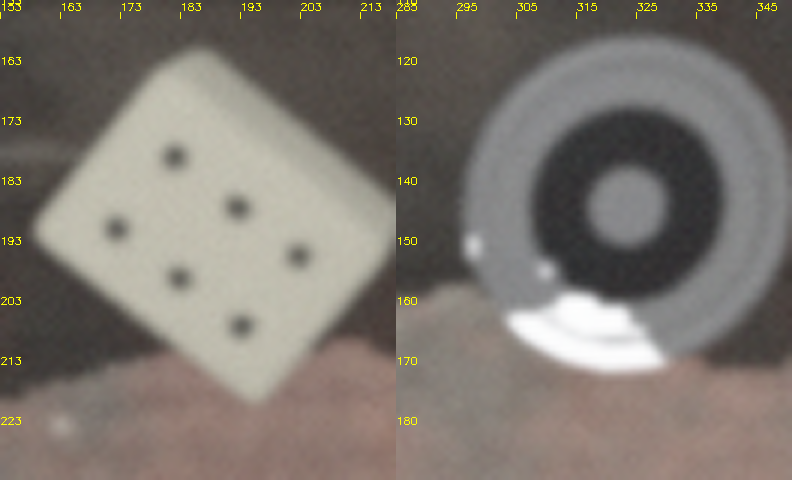

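```bash
python3 - <<'E'
import sys; import numpy as np
from h import w
P={k:dict(np.load(f'pics/{k}.png.npz')) for k in('w1','w2')}
def f(k,x,y,z): return w(P[k],(x,y),z)[:2]*1000
m=lambda u,v:(155+u/6,192+v/6)
a,b=f('w1',*m(268,138),.004),f('w1',*m(153,369),.004)
rep=lambda n,a,b:print(n,'mid',np.round((a+b)/2,1),'len',np.round(np.hypot(*(b-a)),1),'ang',np.round(np.degrees(np.arctan2(*(b-a)[::-1])),1))
rep('silh',a,b)
m2=lambda u,v:(282+(u-396)/6,218+v/6)
rep('plug',f('w1',*m2(447,140),.011),f('w1',*m2(740,179),.011))
c=[f('w2',153+u/6,153+v/6,.033) for u,v in[(35,228),(155,72),(378,255),(255,403)]]
print('block',np.mean(c,0))
for i in range(4): rep('edge',c[i],c[(i+1)%4])
c=[f('w1',*q,.006) for q in[(179,101),(238,124),(217,186),(161,168)]]
print('ah',np.mean(c,0))
for i in range(4): rep('edge',c[i],c[(i+1)%4])
print('bh',f('w1',285+231/6,110+206/6,.004))
print('rh',f('w2',184,73,.004),'reel',f('w2',322,67,.02),'bearing',f('w2',327,182,.012))
h=[f('w2',153+u/6,153+v/6,.033) for u,v in[(175,157),(238,208),(299,256),(116,229),(180,279),(242,326)]]
print('holes',np.mean(h,0))
E
```

```text
silh mid [ 446.9 -198.3] len 65.4 ang -117.9
plug mid [ 620.9 -210.4] len 68.8 ang -8.3
block [454.59887858  76.29817628]
edge mid [433.2  95.4] len 42.1 ang 49.7
edge mid [468.3  92.4] len 57.4 ang -41.7
edge mid [476.   57.2] len 42.4 ang -130.4
edge mid [440.9  60.2] len 57.4 ang 138.1
ah [466.83905405 -75.500557  ]
edge mid [481.7 -34.9] len 76.7 ang -20.9
edge mid [502.7 -88.4] len 84.9 ang -110.4
edge mid [ 452.  -116.1] len 75.8 ang 161.4
edge mid [431.  -62.6] len 88.0 ang 70.2
bh [626.31766886 -73.98512781]
rh [453.59356659 217.98780541] reel [615.74056462 221.46749344] bearing [631.08883164  85.10364099]
holes [454.9684304   76.03161222]
```

Starting with the reel: hover, then a closer look.

Request:
jog_arm:
  motion:
    - [0,0,0,40,25,20,85]
    - [0,0,0,80,50,60,85]
    - [0,0,0,119,70,100,85]
    - [0,0,0,119,70,130,85]
    - [0,0,0,119,70,130,85]
    - [0,0,0,119,70,130,85]

```text
t: 4.62
eef_pos: [0.6158, 0.2184, 0.1026]
tool_rot: [0.0, 0.708, 0.707, 0.001]
contact_force: [-0.1, -0.2, 1.2]
gripper_width: 0.992
grasp_force: 0.0
```

```bash
cat > seg.py <<'E'
# seg.py name z minval : brightest-blob fit near the tool axis; prints world centre and tool-frame shift (mm)
from h import *
import sys
n,z,thing=sys.argv[1],float(sys.argv[2]),sys.argv[3]
o=bot.get_obs(); p=shot('wrist'); save(p,n)
T=np.eye(4);T[:3,:3]=R.from_quat(np.roll(o['tool_rot'],-1)).as_matrix();T[:3,3]=o['eef_pos']
np.savez('pics/'+n+'.npz',W=p['W'],camera_matrix=p['camera_matrix'],T=T)
print('eef',np.round(o['eef_pos']*1000,1),'q7',o['q'][6])
for f in (bot.spot_in,bot.tip_of):
  for d in f(thing,p)[:2]:
    x=w(p,d['xy'],z if f==bot.spot_in else 0); print(np.round(d['xy']),round(d['score'],2),'world',np.round(x*1000,1),'tool',np.round(T[:3,:3].T@(x-T[:3,3])*1000,1))
E
python3 seg.py r1.png .01 reel
```

```text
eef [615.8 218.4 102.6] q7 -0.48307816261844916
[262. 203.] 0.6 world [617.1 216.2  10. ] tool [-2.3  1.2 92.6]
[260. 194.] 0.77 world [615.6 221.    0. ] tool [  2.5  -0.3 102.6]
```

View pics/r1.png

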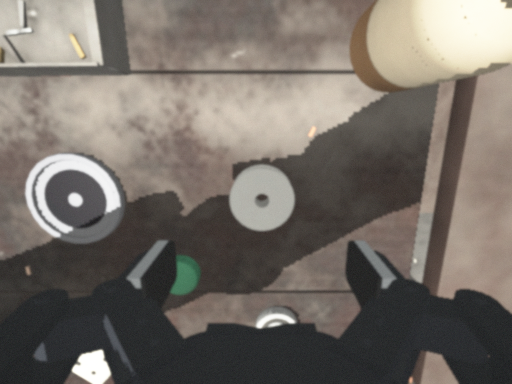

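The reel's top is centred at (262,199), which puts it at about (617,218), right under the tool. Descending and gripping.

Request:
jog_arm:
  motion:
    - [0,0,0,0,1,40,80]
    - [0,0,0,0,1,80,80]
    - [0,0,0,0,1,98,80]
    - [0,0,0,0,1,98,80]
    - [0,0,0,0,1,98,40]
    - [0,0,0,0,1,98,40]
    - [0,0,0,0,1,98,40]
    - [0,0,0,0,1,98,40]
    - [0,0,0,0,1,98,40]
    - [0,0,0,0,1,98,40]
  grip_force: 30

```text
t: 6.02
eef_pos: [0.6174, 0.2195, 0.0055]
tool_rot: [0.001, 0.707, 0.707, 0.001]
contact_force: [-0.8, -1.4, 6.7]
gripper_width: 0.602
grasp_force: 31.0
```

```bash
python3 - <<'E'
import numpy as np
from h import w
for k,pts in {'r1':[(262,199,.02),(75,200,.004),(180,275,.008),(278,318,.012)],'w2':[(322,67,.02),(184,73,.004),(256.5,136,.008),(327,182,.012)],'w1':[(338,7,.012)]}.items():
    P=dict(np.load(f'pics/{k}.png.npz')); print(k,P['camera_matrix'][1]); 
    for x,y,z in pts: print(np.round(w(P,(x,y),z)*1000,1))
E
```

```text
r1 [  0.         285.53132401 196.21107768]
[616.8 222.3  20. ]
[452.8 217.4   4. ]
[540.4 145.5   8. ]
[632.1 101.2  12. ]
w2 [  0.         285.53132401 196.21107768]
[615.7 221.5  20. ]
[453.6 218.    4. ]
[540.1 143.7   8. ]
[631.1  85.1  12. ]
w1 [  0.         285.53132401 196.21107768]
[632.1  77.8  12. ]
```

Request:
jog_arm:
  motion:
    - [0,0,0,0,0,-40,40]
    - [0,0,0,0,-30,-70,40]
    - [0,0,0,0,-80,-70,40]
    - [0,0,0,0,-130,-70,40]
    - [0,0,0,-10,-163,-70,40]
    - [0,0,0,-10,-163,-70,40]
    - [0,0,0,-10,-163,-70,40]

```text
t: 6.9
eef_pos: [0.4545, 0.2096, 0.0744]
tool_rot: [0.0, 0.707, 0.707, 0.001]
contact_force: [0.5, 0.1, -0.2]
gripper_width: 0.603
grasp_force: 31.8
```

```bash
python3 seg.py r2.png .004 reel_holder
```

```text
eef [454.5 209.6  74.4] q7 -0.6188977570900054
[254. 180.] 0.98 world [449.8 232.2   4. ] tool [22.5 -4.9 70.4]
[259. 198.] 0.59 world [453.6 216.9   0. ] tool [ 7.1 -1.1 74.4]
```

View pics/r2.png

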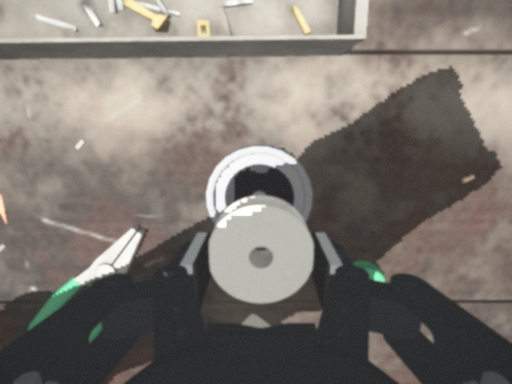

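The held reel is centred about 4 mm toward +y of the tool, and the dish is centred at about (454,218), so I shift +5 and lower.

Request:
jog_arm:
  motion:
    - [0,0,0,5,0,30,40]
    - [0,0,0,5,0,55,40]
    - [0,0,0,5,0,64,40]
    - [0,0,0,5,0,64,40]
    - [0,0,0,5,0,65,40]

```text
t: 7.68
eef_pos: [0.4538, 0.2142, 0.0086]
tool_rot: [0.0, 0.707, 0.707, 0.0]
contact_force: [0.9, -0.6, -0.5]
gripper_width: 0.602
grasp_force: 34.3
```

Request:
jog_arm:
  motion:
    - [0,0,0,0,0,0,80]
    - [0,0,0,0,0,0,80]
    - [0,0,0,0,0,-5,80]
    - [0,0,0,0,0,-45,80]
    - [0,0,0,0,0,-95,80]
    - [0,0,0,-30,45,-95,80]
    - [0,0,0,-65,90,-95,80]
    - [0,0,0,-100,135,-95,80]
    - [0,0,0,-133,177,-95,80]
    - [0,0,0,-133,177,-95,80]

```text
t: 8.93
eef_pos: [0.6331, 0.076, 0.1037]
tool_rot: [0.002, 0.71, 0.705, 0.0]
contact_force: [-0.8, 0.5, -0.9]
gripper_width: 0.939
grasp_force: 0.0
```

Request:
jog_arm:
  motion:
    - [0,0,0,0,0,0,80]
    - [0,0,0,0,0,0,80]

```text
t: 9.18
eef_pos: [0.629, 0.0826, 0.1034]
tool_rot: [-0.001, 0.706, 0.708, -0.0]
contact_force: [-0.8, 0.1, -0.4]
gripper_width: 0.941
grasp_force: 0.0
```

```bash
python3 seg.py b1.png .006 bearing
python3 - <<'E'
from h import *
p=shot('side');save(p,'s1.png')
a=cv2.resize(p['pixels'][110:170,170:310,::-1],None,fx=4,fy=4); b=cv2.imread('pics/b1.png')
b=cv2.resize(b[120:320,140:400],None,fx=2,fy=2); 
c=np.zeros((640,560,3),np.uint8); c[:240]=a; c[240:,:520]=b; cv2.imwrite('pics/m3.png',c)
E
```

```text
eef [629.   82.6 103.4] q7 -0.2566483594783694
[262. 186.] 0.93 world [629.9  94.3   6. ] tool [11.7  1.  97.4]
[263. 195.] 0.56 world [631.   84.1   0. ] tool [  1.5   2.1 103.4]
```

```bash
python3 -c "
import cv2;a=cv2.imread('pics/m3.png');cv2.imwrite('pics/m3.png',cv2.resize(a,(525,600)))"
```

```text
(no output)
```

View pics/m3.png

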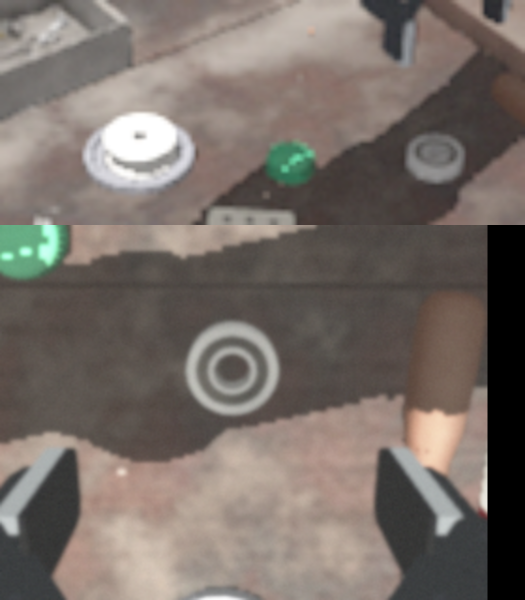

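The reel is seated in its dish. The bearing is at b1 pixel (264,196), about (631.5,86).

Request:
jog_arm:
  motion:
    - [0,0,0,3,2,40,65]
    - [0,0,0,3,2,80,65]
    - [0,0,0,3,2,98,65]
    - [0,0,0,3,2,102,65]
    - [0,0,0,3,2,102,30]
    - [0,0,0,3,2,102,30]
    - [0,0,0,3,2,102,30]
    - [0,0,0,3,2,102,30]
    - [0,0,0,3,2,102,30]
    - [0,0,0,3,2,102,30]
  grip_force: 40

```text
t: 10.62
eef_pos: [0.6331, 0.0842, 0.003]
tool_rot: [0.001, 0.707, 0.707, 0.001]
contact_force: [-1.0, 0.2, 7.4]
gripper_width: 0.458
grasp_force: 40.5
```

Request:
jog_arm:
  motion:
    - [0,0,0,0,0,-40,30]
    - [0,0,0,-30,-3,-65,30]
    - [0,0,0,-75,-6,-65,30]
    - [0,0,0,-120,-6,-65,30]
    - [0,0,0,-160,-6,-65,30]
    - [0,0,0,-160,-6,-65,30]
    - [0,0,0,-160,-6,-65,30]

```text
t: 11.5
eef_pos: [0.6262, -0.0753, 0.0666]
tool_rot: [-0.0, 0.707, 0.707, 0.0]
contact_force: [-0.0, 1.4, -1.1]
gripper_width: 0.454
grasp_force: 41.1
```

```bash
python3 seg.py b2.png .004 bearing_holder; python3 - <<'E'
import cv2,numpy as np
a=cv2.imread('pics/b2.png')[100:340,110:410]
cv2.imwrite('pics/b2c.png',cv2.resize(a,None,fx=2,fy=2))
E
```

```text
eef [626.2 -75.3  66.6] q7 -0.010413411652821515
[264. 196.] 0.68 world [628.2 -63.4   4. ] tool [11.8  2.  62.6]
[262. 208.] 0.78 world [626.9 -73.8   0. ] tool [ 1.5  0.6 66.6]
```

View pics/b2c.png

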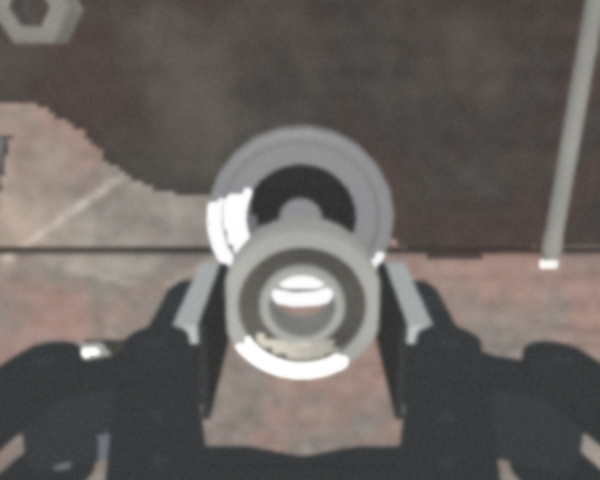

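The bearing is aligned over its dish: holder ring centre at col ~260, bearing at ~261. I lower, release, rise, then turn toward the plug.

Request:
jog_arm:
  motion:
    - [0,0,0,0,0,35,30]
    - [0,0,0,0,0,55,30]
    - [0,0,0,0,0,60,30]
    - [0,0,0,0,0,60,30]
    - [0,0,0,0,0,60,30]
    - [0,0,0,0,0,60,60]
    - [0,0,0,0,0,60,60]
    - [0,0,0,0,0,50,60]
    - [0,0,0,0,0,10,60]
    - [0,0,0,0,0,-30,60]

```text
t: 12.9
eef_pos: [0.626, -0.076, 0.0977]
tool_rot: [-0.0, 0.707, 0.707, -0.0]
contact_force: [-0.4, -0.1, 0.6]
gripper_width: 0.702
grasp_force: 0.0
```

Request:
jog_arm:
  motion:
    - [0,0,0.17,-10,0,0,60]
    - [0,0,0.34,-25,0,0,60]
    - [0,0,0.51,-40,0,0,60]
    - [0,0,0.68,-55,0,0,60]
    - [0,0,0.85,-70,2,0,60]
    - [0,0,1.02,-85,4,0,60]
    - [0,0,1.19,-100,4,0,60]
    - [0,0,1.36,-115,4,0,60]
    - [0,0,1.53,-125,4,0,60]
    - [0,0,1.7,-133,4,0,60]

```text
t: 14.15
eef_pos: [0.6303, -0.2095, 0.0971]
tool_rot: [-0.0, 0.998, -0.067, 0.0]
contact_force: [-0.0, 0.3, -0.5]
gripper_width: 0.704
grasp_force: 0.0
```

Request:
jog_arm:
  motion:
    - [0,0,0,0,0,0,60]
    - [0,0,0,0,0,0,60]

```text
t: 14.4
eef_pos: [0.6302, -0.2083, 0.0965]
tool_rot: [-0.0, 0.998, -0.063, 0.0]
contact_force: [-0.1, 0.7, 0.3]
gripper_width: 0.702
grasp_force: 0.0
```

```bash
python3 seg.py p1.png .011 spark_plug; python3 - <<'E'
import cv2,numpy as np
a=cv2.imread('pics/p1.png')[100:340,110:410]
cv2.imwrite('pics/p1c.png',cv2.resize(a,None,fx=2,fy=2))
E
```

```text
eef [ 630.2 -208.3   96.5] q7 -1.2225903950944519
[263. 217.] 0.94 world [ 616.4 -207.    11. ] tool [-13.9   0.4  85.5]
[263. 208.] 0.67 world [ 620.4 -207.7    0. ] tool [-9.8  0.7 96.5]
[114. 221.] 0.16 world [625.8 -74.3   0. ] tool [ -21.2 -132.4   96.6]
```

View pics/p1c.png

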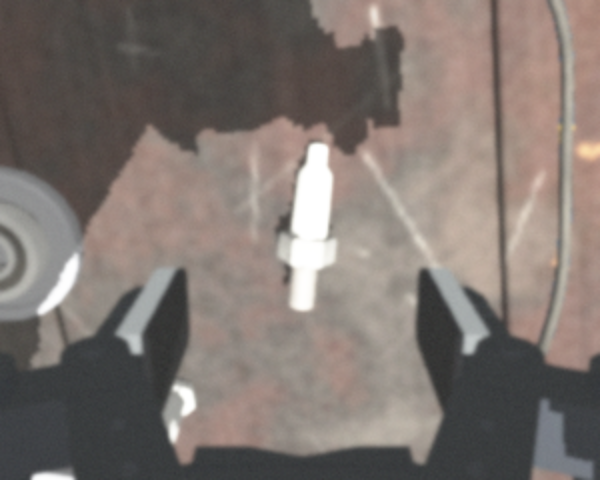

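```bash
python3 - <<'E'
import numpy as np
from h import w
P=dict(np.load('pics/p1.png.npz'));T=P['T']
for x,y in[(268.5,172.5),(261,255),(265.7,208),(264,223)]:
    a=w(P,(x,y),.011); print(np.round(a*1000,1),np.round(T[:3,:3].T@(a-T[:3,3])*1000,1))
E
```

```text
[ 653.6 -216.3   11. ] [24.2  5.  85.6]
[ 581.5 -201.    11. ] [-49.3  -1.1  85.5]
[ 624.  -210.4   11. ] [-6.   2.9 85.5]
[ 610.9 -207.3   11. ] [-19.3   1.5  85.5]
```

The plug's tip is at crop (317,145) and its thread end at (302,310). The grip point is tool (-3,+3), with a turn of +0.08.

Request:
jog_arm:
  motion:
    - [0,0,0.08,-3,3,40,60]
    - [0,0,0.08,-3,3,75,60]
    - [0,0,0.08,-3,3,92,60]
    - [0,0,0.08,-3,3,92,60]
    - [0,0,0.08,-3,3,92,5]
    - [0,0,0.08,-3,3,92,5]
    - [0,0,0.08,-3,3,92,5]
    - [0,0,0.08,-3,3,92,5]
    - [0,0,0.08,-3,3,92,5]
    - [0,0,0.08,-3,3,92,5]
  grip_force: 30

```text
t: 15.8
eef_pos: [0.6275, -0.2119, 0.0055]
tool_rot: [0.0, 0.995, -0.104, 0.001]
contact_force: [-0.3, 0.6, 6.1]
gripper_width: 0.154
grasp_force: 30.8
```

Request:
jog_arm:
  motion:
    - [0,0,0,0,0,0,5]
    - [0,0,0,0,0,0,5]

```text
t: 16.05
eef_pos: [0.6275, -0.2119, 0.0054]
tool_rot: [0.0, 0.995, -0.104, 0.001]
contact_force: [-0.6, 1.0, 7.2]
gripper_width: 0.154
grasp_force: 30.8
```

Request:
jog_arm:
  motion:
    - [0,0,0,0,0,-50,5]
    - [0,0,-0.16,-10,0,-95,5]
    - [0,0,-0.32,-40,10,-95,5]
    - [0,0,-0.48,-65,18,-95,5]
    - [0,0,-0.64,-90,26,-95,5]
    - [0,0,-0.8,-115,34,-95,5]
    - [0,0,-0.96,-140,42,-95,5]
    - [0,0,-1.12,-165,50,-95,5]
    - [0,0,-1.29,-188,59,-95,5]
    - [0,0,-1.29,-188,59,-95,5]

```text
t: 17.3
eef_pos: [0.4284, -0.2307, 0.0993]
tool_rot: [-0.001, 0.858, 0.513, -0.0]
contact_force: [0.7, 0.2, 0.4]
gripper_width: 0.153
grasp_force: 30.0
```

Request:
jog_arm:
  motion:
    - [0,0,0,0,0,0,5]
    - [0,0,0,0,0,0,5]

```text
t: 17.55
eef_pos: [0.4317, -0.23, 0.0994]
tool_rot: [0.0, 0.858, 0.514, 0.0]
contact_force: [0.3, 0.0, -1.1]
gripper_width: 0.154
grasp_force: 30.0
```

```bash
python3 seg.py p2.png .004 plug_holder; python3 - <<'E'
import cv2,numpy as np
a=cv2.imread('pics/p2.png')[60:340,110:410]
cv2.imwrite('pics/p2c.png',cv2.resize(a,None,fx=2,fy=2))
E
```

```text
eef [ 431.7 -230.    99.4] q7 -0.072293407191466
[258. 154.] 0.76 world [ 447.7 -194.3    4. ] tool [39.  -2.8 95.4]
[261. 161.] 0.58 world [ 446.7 -200.9    0. ] tool [32.8 -0.5 99.4]
```

View pics/p2c.png

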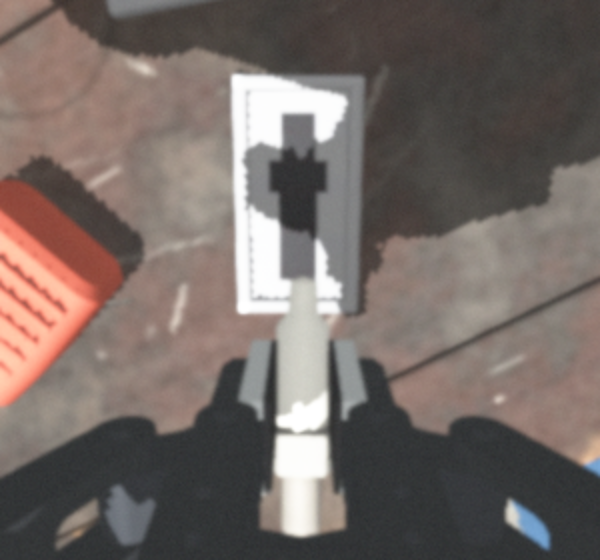

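p2 shows the silhouette from (259,117) to (259,199), well aligned with the held plug, whose tip is at (261,200).

```bash
python3 - <<'E'
import numpy as np
from h import w
P=dict(np.load('pics/p2.png.npz'));T=P['T']
def t(x,y,z): a=w(P,(x,y),z); return np.round(T[:3,:3].T@(a-T[:3,3])*1000,1)
print(t(259,117,.004),t(259,199,.004),t(226.5,97.5,.008),t(292,97.5,.008),t(228.5,216.5,.008),t(291,216.5,.008))
print('plug tip',t(261,200,.105),'hex edge ',t(261,277,.107),'hex2',t(261,298,.107))
E
```

```text
[68.6 -1.9 95.4] [ 0.1 -2.1 95.4] [ 83.3 -27.1  91.4] [83.2 23.8 91.4] [-14.4 -28.6  91.4] [-14.5  25.6  91.4]
plug tip [28.4 -0.5 -5.6] hex edge  [-13.6  -0.5  -7.6] hex2 [-26.5  -0.5  -7.6]
```

Request:
jog_arm:
  motion:
    - [0,0,0,43,-1.5,20,5]
    - [0,0,0,43,-1.5,60,5]
    - [0,0,0,43,-1.5,80,5]
    - [0,0,0,43,-1.5,90,5]
    - [0,0,0,43,-1.5,90,5]
    - [0,0,0,43,-1.5,90,5]

```text
t: 18.45
eef_pos: [0.45, -0.1918, 0.0097]
tool_rot: [0.0, 0.858, 0.514, 0.0]
contact_force: [0.6, 0.2, -1.2]
gripper_width: 0.154
grasp_force: 30.2
```

Request:
jog_arm:
  motion:
    - [0,0,0,0,0,0,40]
    - [0,0,0,0,0,0,40]
    - [0,0,0,0,0,-5,40]
    - [0,0,0,0,0,-40,40]
    - [0,0,0,0,0,-80,85]
    - [0,0,0,0,0,-110,85]
    - [0,0,0,0,0,-110,85]

```text
t: 19.32
eef_pos: [0.4511, -0.1922, 0.1218]
tool_rot: [0.002, 0.858, 0.514, 0.002]
contact_force: [-0.6, 0.1, -0.3]
gripper_width: 0.992
grasp_force: 0.0
```

Request:
jog_arm:
  motion:
    - [0,0,-0.15,25,-12,0,85]
    - [0,0,-0.3,55,-27,0,85]
    - [0,0,-0.45,85,-43,0,85]
    - [0,0,-0.6,115,-59,0,85]
    - [0,0,-0.75,145,-74,0,85]
    - [0,0,-0.9,175,-90,0,85]
    - [0,0,-1.05,205,-105,0,85]
    - [0,0,-1.2,230,-118,0,85]
    - [0,0,-1.33,239,-122,0,85]
    - [0,0,-1.33,239,-122,0,85]

```text
t: 20.58
eef_pos: [0.4537, 0.0773, 0.1186]
tool_rot: [-0.001, 0.357, 0.934, -0.0]
contact_force: [0.3, -0.5, -0.4]
gripper_width: 0.994
grasp_force: 0.0
```

Request:
jog_arm:
  motion:
    - [0,0,0,0,0,0,85]
    - [0,0,0,0,0,0,85]

```text
t: 20.82
eef_pos: [0.4541, 0.0758, 0.1191]
tool_rot: [-0.0, 0.359, 0.933, -0.0]
contact_force: [0.2, 0.6, 0.0]
gripper_width: 0.993
grasp_force: 0.0
```

```bash
python3 seg.py k1.png .016 socket_block; python3 - <<'E'
import cv2,numpy as np
from h import w
i=cv2.imread('pics/k1.png');P=dict(np.load('pics/k1.png.npz'));T=P['T']
def t(x,y,z): a=w(P,(x,y),z); return np.round(T[:3,:3].T@(a-T[:3,3])*1000,1)
# holes: dark blobs near centre
g=cv2.cvtColor(i,cv2.COLOR_BGR2GRAY); r=g[120:320,170:350]
bh=cv2.morphologyEx(r,cv2.MORPH_BLACKHAT,np.ones((11,11)))
n,_,s,c=cv2.connectedComponentsWithStats((bh>35).astype(np.uint8))
for k in range(1,n):
    if 5<s[k,4]<150: x,y=c[k]+[170,120]; print('blob',round(x),round(y),s[k,4],t(x,y,.033))
for th in(100,130,160):
    n,L,s,c=cv2.connectedComponentsWithStats((r>th).astype(np.uint8)); k=L[80,90]
    k=1+np.argmax(s[1:,4]); print(th,s[k],c[k]+[170,120], cv2.minAreaRect(np.argwhere(L==k)[:,::-1].astype(np.float32)))
E
```

```text
eef [454.1  75.8 119.1] q7 0.41352696891931107
[263. 200.] 0.68 world [458.2  76.1  16. ] tool [ -2.9   3.  103.1]
[262. 191.] 0.66 world [454.6  77.8   0. ] tool [  0.9   1.8 119.1]
blob 289 152 6 [41.6 23.6 86.1]
blob 297 159 8 [35.7 30.1 86.1]
blob 292 174 81 [23.7 26.4 86.1]
blob 248 183 32 [ 16.1 -10.   86.1]
blob 272 182 28 [16.5  9.8 86.1]
blob 320 185 24 [14.6 49.1 86.1]
blob 335 196 15 [ 4.8 62.3 86.1]
blob 248 202 30 [ 0.3 -9.7 86.1]
blob 272 201 26 [ 0.4 10.2 86.1]
blob 249 220 26 [-15.7  -9.3  86.1]
blob 272 219 26 [-15.3  10.7  86.1]
blob 172 253 118 [-46.5 -77.4  86.1]
blob 190 260 15 [-53.9 -62.4  86.1]
blob 208 293 25 [-87.1 -47.8  86.1]
blob 271 290 26 [-84.    9.5  86.1]
blob 194 301 47 [-95.4 -61.6  86.1]
blob 261 302 111 [-96.6   0.5  86.1]
blob 192 314 50 [-109.6  -63.9   86.1]
blob 171 313 10 [-108.3  -83.2   86.1]
blob 204 317 51 [-113.5  -53.1   86.1]
100 [    0    89   180   111 10028] [247.18218987 283.9899282 ] ((89.49998474121094, 143.99998474121094), (178.99996948242188, 109.99998474121094), 0.0)
130 [  61   41   59   73 3772] [260.34756098 196.37513256] ((90.62675476074219, 76.9505386352539), (71.12030792236328, 58.030818939208984), 88.66777801513672)
160 [  63   42   56   70 3032] [260.55079156 196.77770449] ((91.63801574707031, 76.898193359375), (68.06573486328125, 55.50852966308594), 87.27368927001953)
```

The six holes are centred at tool (0.4,0.3) and aligned within 1.5°. I descend straight down.

Request:
jog_arm:
  motion:
    - [0,0,-0.02,0,0,40,85]
    - [0,0,-0.02,0,0,80,85]
    - [0,0,-0.02,0,0,105,85]
    - [0,0,-0.02,0,0,111,85]
    - [0,0,-0.02,0,0,111,35]
    - [0,0,-0.02,0,0,111,35]
    - [0,0,-0.02,0,0,111,35]
    - [0,0,-0.02,0,0,111,35]
    - [0,0,-0.02,0,0,111,35]
    - [0,0,-0.02,0,0,111,35]
  grip_force: 40

```text
t: 22.22
eef_pos: [0.4551, 0.0768, 0.0095]
tool_rot: [0.001, 0.348, 0.937, 0.0]
contact_force: [-0.2, -0.0, 6.3]
gripper_width: 0.552
grasp_force: 41.9
```

Request:
jog_arm:
  motion:
    - [0,0,0,0,0,-40,35]
    - [0,0,0.15,-5,-5,-65,35]
    - [0,0,0.3,-20,-20,-65,35]
    - [0,0,0.45,-35,-35,-65,35]
    - [0,0,0.6,-50,-50,-65,35]
    - [0,0,0.75,-65,-64,-65,35]
    - [0,0,0.9,-80,-79,-65,35]
    - [0,0,1.05,-95,-94,-65,35]
    - [0,0,1.2,-108,-107,-65,35]
    - [0,0,1.2,-108,-107,-65,35]

```text
t: 23.48
eef_pos: [0.4664, -0.076, 0.0738]
tool_rot: [0.0, 0.817, 0.577, 0.0]
contact_force: [-0.2, 0.4, -0.9]
gripper_width: 0.552
grasp_force: 42.0
```

```bash
python3 - <<'E'
import cv2,numpy as np
from h import w
P=dict(np.load('pics/w2.png.npz')); g=cv2.cvtColor(cv2.imread('pics/w2.png'),cv2.COLOR_BGR2GRAY)
y0,x0=250,170; r=g[y0:325,x0:245]
for th in (100,130):
    n,L,s,c=cv2.connectedComponentsWithStats((r<th).astype(np.uint8)); k=L[285-y0,209-x0]
    b=cv2.boxPoints(cv2.minAreaRect(np.argwhere(L==k)[:,::-1].astype(np.float32)))+[x0,y0]
    q=np.array([w(P,p,.004)[:2]*1000 for p in b]); print(s[k],np.round(b),'centre',np.round(q.mean(0),1))
    for i in range(4): d=q[(i+1)%4]-q[i]; print(round(np.hypot(*d),1),round(np.degrees(np.arctan2(d[1],d[0])),1))
E
python3 seg.py k2.png .004 adapter_holder
```

```text
[ 19  17  38  39 966] [[189. 297.]
 [198. 266.]
 [227. 275.]
 [217. 306.]] centre [466.4 -73.2]
54.4 71.6
43.4 -19.1
54.9 -106.9
44.9 160.3
[  19   17   39   39 1037] [[188. 298.]
 [198. 265.]
 [227. 274.]
 [218. 307.]] centre [466.3 -73.3]
56.5 71.6
45.0 -19.1
57.0 -106.9
46.6 160.3
eef [466.4 -76.   73.8] q7 -0.2811901457975695
[258. 169.] 0.98 world [474.6 -46.3   4. ] tool [30.7 -2.3 69.8]
[259. 200.] 0.78 world [467.  -70.1   0. ] tool [ 5.8 -1.5 73.8]
```

Request:
jog_arm:
  motion:
    - [0,0,0,1.5,0,30,35]
    - [0,0,0,1.5,0,50,35]
    - [0,0,0,1.5,0,60,35]
    - [0,0,0,1.5,0,60,35]
    - [0,0,0,1.5,0,60,35]

```text
t: 24.25
eef_pos: [0.4671, -0.073, 0.0136]
tool_rot: [0.0, 0.816, 0.578, 0.0]
contact_force: [-0.6, 0.3, -0.7]
gripper_width: 0.553
grasp_force: 43.5
```

Request:
jog_arm:
  motion:
    - [0,0,0,0,0,0,75]
    - [0,0,0,0,0,0,75]
    - [0,0,0,0,0,-5,75]
    - [0,0,0,0,0,-40,75]
    - [0,0,0,0,0,-90,75]
    - [0,0,0,-20,0,-140,75]
    - [0,0,0,-40,0,-180,75]
    - [0,0,0,-40,0,-200,75]
    - [0,0,0,-40,0,-200,75]

```text
t: 25.38
eef_pos: [0.4543, -0.1115, 0.2151]
tool_rot: [0.001, 0.817, 0.577, 0.002]
contact_force: [-0.3, -0.4, -0.2]
gripper_width: 0.877
grasp_force: 0.0
```

```bash
python3 - <<'E'
from h import *
p=shot('side');s=shot('wrist');save(s,'f_w.png');save(p,'f_s.png')
c=np.zeros((592,640,3),np.uint8)
c[:400]=cv2.resize(p['pixels'][105:280,180:390,::-1],(480,400),interpolation=cv2.INTER_CUBIC).copy() if 0 else 0
a=cv2.resize(p['pixels'][112:280,185:355,::-1],None,fx=2.3,fy=2.3,interpolation=cv2.INTER_CUBIC)
b=s['pixels'][:,:,::-1][0:300,80:480]
c=np.zeros((600,800,3),np.uint8); c[:a.shape[0],:a.shape[1]]=a; c[:300,400:800]=b; cv2.imwrite('pics/fin.png',c)
E
```

```text
(no output)
```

View pics/fin.png

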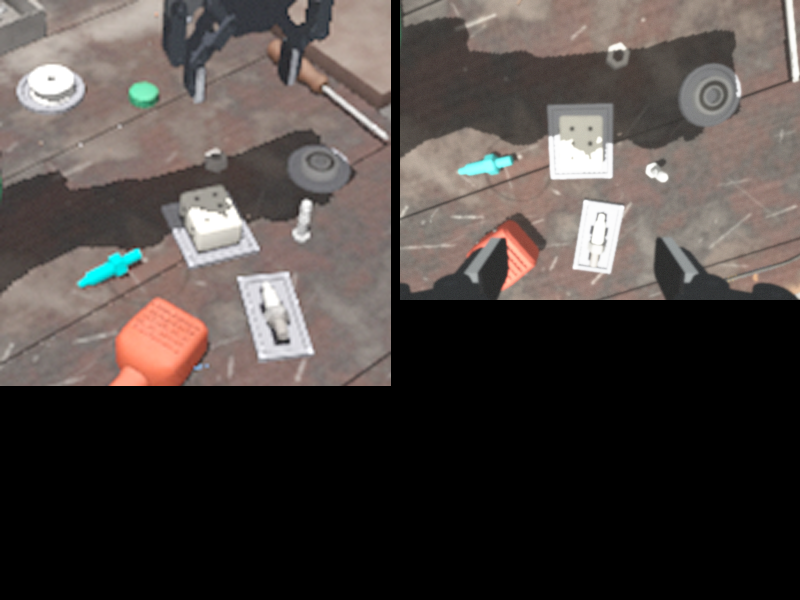

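The final picture shows all four seated: reel at (50,85), bearing at (320,165), block at (212,220) and plug at (273,312) in the left panel, with the gripper well clear.

```bash
python3 -c "
from station import bot
print(bot.hand_in())"
```

```text
the job is handed in; nothing more can be done
None
```

The reel, bearing, spark plug and socket adapter each lie flat in their own holder by the final pictures, look-alikes untouched, and I handed the job in at about 25 s; no verdict was returned.

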